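# Return the fire wardens' torches to their own charging cradles

## Robot

A 6-joint arm with a two-finger parallel gripper is mounted at the origin on a cart in front of the work surface, level with it; the furniture and walls round the work are solid. World frame = base frame: x ahead of the robot, y to its left, z up, the work surface at z = 0. Lengths are in m, angles in rad, forces in N, time in s.
With the tool pointing down it reaches from about 0.35 to 1 m from the base axis. Payload 7.1 kg.
Tool frame: the origin (TCP) lies midway between the tips of the shut fingers; the grasp point (between the pads) lies 19 mm behind it; z points along the fingers, y is the line along which they close (so a half turn about z gives the same grasp; the last joint's range is limited). The gripper opens to 85 mm and grips with 20 to 120 N. Pads are 22 mm wide; open, the fingers measure 114 mm over their backs; the gripper's body (76 mm by 85 mm) begins 54 mm behind the grasp point. The pads swing forward as they close: fully open they stand 13 mm farther back than shut.
Start: joints at [-1.174, 0.423, 1.63, -0, 1.089, -0.019], TCP at [0.252, -0.572, 0.231] pointing down, gripper open.
Joint ranges: [-3, 3], [-0.9, 2.11], [0.09, 2.58], [-1.31, 4.45], [0.11, 2.69], [-2.54, 2.54]. Speed limits (rad/s): [2.39, 2.39, 3.01, 3.14, 3.14, 3.14].

## Interface

Orientations are given as [roll, pitch, yaw] about the fixed x, y, z axes, in that order (R = Rz(yaw) Ry(pitch) Rx(roll)).
In Python, from plant import manip, optics, job, spot_in, spot_point gives the robot as it stands. The module is installed in compiled form; this text tells all that it offers.
- The arm moves only by the tool drive_tool, never from a script. Its argument "targets" is a list of rows, each a list of 2 entries, a list of its own where there are three numbers: the shift along the tool's x, y, z in cm, then the turn, a rotation vector about the tool's x, y, z in rad. In form: [[[tx, ty, tz], [rx, ry, rz]], ...]. A call has 1 to 20 rows; each row shifts and turns the commanded pose from where the row before left it, along the tool's axes as they then stand; what a row does not reach is not made up. A row lasts 1/8 s, in which the tool goes at most 62.5 mm and 10.7 degrees, less where a joint would pass 70% of its speed; a pose out of reach is approached as far as the arm can. A call with a gripper value outside its range is refused whole. "grip" is the opening, from 0 (shut) to 1 (fully open), set as the call begins (left out, the last holds). The fingers move at their own pace and stop on an object; "newtons" is the grip in N (left out, the last holds). Time passes only in rows, so rows that do not move let the fingers close. It gives the time, the measured TCP pose, the force, the opening and the grip force at its end, in the units of the state.
- manip.get_state(): the state, without advancing time (a new reading comes with each control period).
- optics.snapshot(name): name is "side" or "top" or "wrist"; returns (picture, depth): 384x512x3 uint8, red, green, blue; 384x512 float32, m along the optical axis (not along the pixel's ray), 0 where there is no reading.
- optics.camera_model(name): a dict with "mtx" (3x3 intrinsics, pixels), "dist_coeffs" ([k1, k2, p1, p2, k3] as OpenCV has them; the pictures are not rectified), "position" and "orientation" of the camera in the world. Camera axes: x right, y down, z forward; pixel columns grow to the right and rows downward; lengths in m; the calibration is good to about 2 mm. A picture is of the moment at which its call begins: read the wrist's pose just before it. camera_model takes no time and is no camera call; for the wrist camera it gives the pose at the moment of the call.
- job.close_job(): hands the job in; it is judged then, once.
Trained networks look in the newest picture that a camera, given by its name, has taken for a name from the list of things; names that differ only in an ending like _2 or _b are one class to them, and where a whole thing is asked for, a point or a joint stands for the part that bears it (a point fixed in the world has none). Each returns a list of dicts, best first, with "score" (0 to 1); they miss things now and then, are a little off and sometimes report something else, mostly with a low value. They report only what shows in the picture. A call takes as long as a camera call.
- spot_in(camera, thing): "point" ([x, y, z] in m, in the coordinates of the camera as it stood for that picture, good to about 4 mm: the middle of the surface that is visible of it).
- spot_point(camera, thing): "point" ([x, y, z] in m, in the coordinates of the camera as it stood for that picture, good to about 4 mm: a listed point, or the origin of a listed thing).
The state is a dict: "t": time; "joint_positions": joint angles; "joint_vel": joint speeds; "joint_efforts": joint torques, N m; "tcp_pos": TCP position; "tool_rot": TCP orientation; "wrist_force": force on the tool from outside, world axes, zero at the start; "moment": the same for the moment, N m; "opening": finger opening in m; "grasp_force": force on a finger pad.
Only numpy, scipy, OpenCV 4.12 (cv2) and the standard library are available. Lean on these libraries where they do the work, as an engineer would, in place of code of your own. Each camera call takes 0.05 s, during which the arm holds its last target. There are 200 camera calls.

## Task

After the fire drill the wardens' four torches were put back carelessly: two stand in another torch's charging cradle and two were left on the desk. Put every torch, fully home, into the cradle of its own colour, drawing those that are in the wrong cradle straight out first. Keep the torches upright all the time and leave the red-lidded jar and the blue spool of thread where they are.

Things in the scene. Friction and masses are not known exactly. Their poses are not given: they have to be found in the camera images.
- mid_red (a point): Small black torch with a red ring round its lens end and a red band round the barrel, standing upright, lens up; 120 mm tall, 160 g. This point is on its axis, half-way up (60 mm above its foot); z runs up to the lens. Barrel 30 mm in diameter from the foot up to 74 mm, head 41 mm in diameter from 82 to 120 mm above the foot (grip it round the head, from above, at any yaw: 20 to 45 mm above this point). Starts in the blue cradle.
- mid_blue (a point): Small black torch with a blue ring round its lens end and a blue band round the barrel, standing upright, lens up; 120 mm tall, 160 g. This point is on its axis, half-way up (60 mm above its foot); z runs up to the lens. Barrel 30 mm in diameter from the foot up to 74 mm, head 41 mm in diameter from 82 to 120 mm above the foot (grip it round the head, from above, at any yaw: 20 to 45 mm above this point). Starts in the green cradle.
- mid_green (a point): Small black torch with a green ring round its lens end and a green band round the barrel, standing upright, lens up; 120 mm tall, 160 g. This point is on its axis, half-way up (60 mm above its foot); z runs up to the lens. Barrel 30 mm in diameter from the foot up to 74 mm, head 41 mm in diameter from 82 to 120 mm above the foot (grip it round the head, from above, at any yaw: 20 to 45 mm above this point). Starts standing on the desk.
- mid_yellow (a point): Small black torch with a yellow ring round its lens end and a yellow band round the barrel, standing upright, lens up; 120 mm tall, 160 g. This point is on its axis, half-way up (60 mm above its foot); z runs up to the lens. Barrel 30 mm in diameter from the foot up to 74 mm, head 41 mm in diameter from 82 to 120 mm above the foot (grip it round the head, from above, at any yaw: 20 to 45 mm above this point). Starts standing on the desk.
- pocket_red (a point): Charging cradle with a red funnel rim and a red label on its plinth, fixed to the desk: plinth 92 x 70 mm, 8 mm thick, with a round upright sleeve. This point is the centre of the sleeve's floor, 8 mm above the desk; z is up. Bore 34 mm in diameter (2 mm of play round a barrel), its mouth flared to about 52 mm; the rim is 46 mm above this point, the flare is the top 12 mm. A torch in it stands with its foot on the floor, its half-way point 60 mm above this point.
- pocket_blue (a point): Charging cradle with a blue funnel rim and a blue label on its plinth, fixed to the desk: plinth 92 x 70 mm, 8 mm thick, with a round upright sleeve. This point is the centre of the sleeve's floor, 8 mm above the desk; z is up. Bore 34 mm in diameter (2 mm of play round a barrel), its mouth flared to about 52 mm; the rim is 46 mm above this point, the flare is the top 12 mm. A torch in it stands with its foot on the floor, its half-way point 60 mm above this point.
- pocket_green (a point): Charging cradle with a green funnel rim and a green label on its plinth, fixed to the desk: plinth 92 x 70 mm, 8 mm thick, with a round upright sleeve. This point is the centre of the sleeve's floor, 8 mm above the desk; z is up. Bore 34 mm in diameter (2 mm of play round a barrel), its mouth flared to about 52 mm; the rim is 46 mm above this point, the flare is the top 12 mm. A torch in it stands with its foot on the floor, its half-way point 60 mm above this point.
- pocket_yellow (a point): Charging cradle with a yellow funnel rim and a yellow label on its plinth, fixed to the desk: plinth 92 x 70 mm, 8 mm thick, with a round upright sleeve. This point is the centre of the sleeve's floor, 8 mm above the desk; z is up. Bore 34 mm in diameter (2 mm of play round a barrel), its mouth flared to about 52 mm; the rim is 46 mm above this point, the flare is the top 12 mm. A torch in it stands with its foot on the floor, its half-way point 60 mm above this point.
- mid_jar (a point): Bystander: round jar with a red lid, 58 mm in diameter, 50 mm tall, standing on the desk; this point is at its centre, 25 mm up.
- mid_spool (a point): Bystander: small spool of blue thread with white ends, 29 mm in diameter, 50 mm tall, standing on the desk; this point is at its centre, 25 mm up.

How it is judged:
By the outcome, as a careful person would: the job done as asked, in the order asked, and still so for the second after the job is handed in, with the robot touching nothing.
It also fails if it takes over 120 s, if anything falls off the work surface, if the arm or the gripper's body presses on something with over 40 N, if the wrist force passes 120 N, or if a joint passes its speed limit or range.

## Working session

There is one attempt and no reset: what is moved stays moved. The work goes in short steps, Python scripts to look and compute and a tool call to move; the robot and the scene stay as the last step left them, time stands still between calls to the robot, and variables do not carry over. Pictures are saved under pics/ and viewed, at most 14 in all, crops included, and the job is handed in when it is done.

Besides the shell and the picture viewer there is one more tool, called after "Call:" as a command line: name --argument value ..., lists and objects as JSON in quotes. drive_tool: Moves the arm, as the interface text tells. Its arguments: {"type":"object","properties":{"targets":{"type":"array"},"grip":{"type":"number"},"newtons":{"type":"number"}},"required":["targets"]}

```bash
mkdir -p pics
cat > h.py <<'E'
import numpy as np, cv2
from scipy.spatial.transform import Rotation as R
from plant import manip, optics, job, spot_in, spot_point
T=['mid_red','mid_blue','mid_green','mid_yellow']; P=['pocket_red','pocket_blue','pocket_green','pocket_yellow']
def snap(c,f=None):
    m=optics.camera_model(c); im,d=optics.snapshot(c)
    if f: cv2.imwrite('pics/'+f,im[:,:,::-1])
    return m,im,d
def rot(o):
    o=np.array(o); return o if o.shape==(3,3) else (R.from_quat(o).as_matrix() if o.size==4 else R.from_euler('xyz',o).as_matrix())
def world(m,p): return rot(m['orientation'])@np.array(p)+np.array(m['position'])
def find(c,m,names,fn=spot_point):
    for n in names:
        for r in fn(c,n)[:2]: print(c,n,round(r['score'],2),np.round(world(m,r['point']),4))
E
python3 - <<'E'
from h import *
s=manip.get_state(); print(s)
for c in ['top','side']:
    m,im,d=snap(c,c+'1.png'); print(m); find(c,m,T+P+['mid_jar','mid_spool'])
E
```

```text
{'t': 0.0, 'joint_positions': array([-1.17399778e+00,  4.23834155e-01,  1.63071205e+00, -1.64443612e-05,
        1.08860352e+00, -1.89828387e-02]), 'joint_vel': array([ 0.00013866,  0.00142041,  0.00066988,  0.00177874, -0.00042369,
        0.00035949]), 'joint_efforts': array([ 5.92320284e-04, -5.57373118e+01, -2.81737590e+01,  7.24773781e-05,
        7.34048925e-03,  1.68139167e-05]), 'tcp_pos': array([ 0.2522534 , -0.57122107,  0.23054121]), 'tool_rot': array([-3.14003559e+00, -1.50010002e-05,  4.15789009e-01]), 'wrist_force': array([ 0.06408643,  0.40130791, -0.65878123]), 'moment': array([ 0.01913877, -0.01521692, -0.07431891]), 'grasp_force': 0.0, 'opening': 0.08549600082276418}
{'mtx': array([[357.27542856,   0.        , 260.73593713],
       [  0.        , 357.27542856, 195.07872325],
       [  0.        ,   0.        ,   1.        ]]), 'dist_coeffs': array([0.01233803, 0.        , 0.        , 0.        , 0.        ]), 'position': array([ 0.36473701, -0.03763513,  0.93902448]), 'orientation': array([-2.91981986, -0.00354572, -1.70890144])}
top mid_red 0.7 [ 0.6259 -0.1157  0.
[... 932 characters left out ...]
56177, -0.03995423])}
side mid_red 0.56 [ 0.629  -0.1103  0.0655]
side mid_blue 0.55 [0.5869 0.2931 0.0663]
side mid_blue 0.29 [0.4754 0.0183 0.0601]
side mid_green 0.84 [ 0.4619 -0.3758  0.0621]
side mid_green 0.66 [0.5878 0.2947 0.0668]
side mid_yellow 0.94 [0.4739 0.0174 0.0604]
side pocket_red 0.55 [ 0.5746 -0.2643  0.0084]
side pocket_red 0.46 [ 0.4623 -0.378   0.0596]
side pocket_blue 0.6 [ 0.6283 -0.11    0.0093]
side pocket_green 0.75 [0.5878 0.2932 0.0085]
side pocket_green 0.42 [ 0.573  -0.2658  0.0104]
side pocket_yellow 0.95 [0.6175 0.0748 0.0135]
side pocket_yellow 0.6 [ 0.4518 -0.1488  0.0255]
side mid_jar 0.5 [0.4702 0.1177 0.0209]
side mid_spool 0.65 [ 0.4489 -0.1487  0.0231]
```

View pics/top1.png

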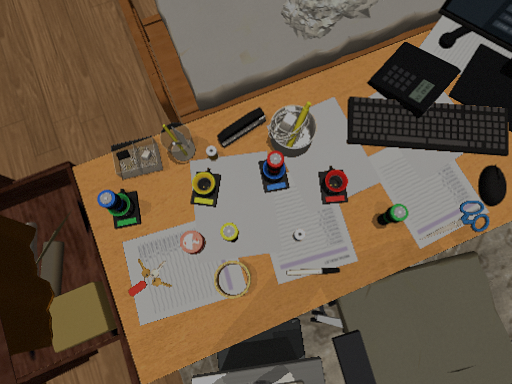

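View pics/side1.png

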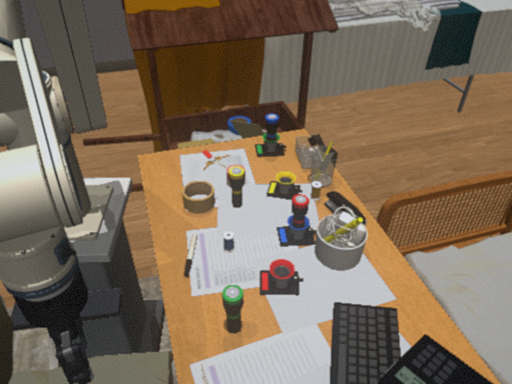

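Both pictures agree with the networks. In the top view the red torch is in the blue cradle (275,165), the blue torch in the green cradle (112,203), green (395,213) and yellow (230,232) are on the desk. The jar is at (191,241) and the spool at (299,235). A pot with pens stands close behind the blue cradle at (290,130). I'll go above the red torch.

Call:
drive_tool --targets '[[[0, 0, -1], [0, 0, 0.139]], [[0, 0, -1], [0, 0, 0.139]], [[0, 0, -1], [0, 0, 0.138]], [[2.5, -3.05, 0], [0, 0, 0]], [[2.5, -3.05, 0], [0, 0, 0]], [[2.5, -3.05, 0], [0, 0, 0]], [[2.5, -3.05, 0], [0, 0, 0]], [[2.5, -3.05, 0], [0, 0, 0]], [[2.5, -3.05, 0], [0, 0, 0]], [[2.5, -3.05, 0], [0, 0, 0]], [[2.5, -3.05, 0], [0, 0, 0]], [[2.5, -3.05, 0], [0, 0, 0]], [[2.5, -3.05, 0], [0, 0, 0]], [[2.5, -3.05, 0], [0, 0, 0]], [[2.5, -3.05, 0], [0, 0, 0]], [[2.5, -3.05, 0], [0, 0, 0]], [[2.5, -3.05, 0], [0, 0, 0]], [[0, 0, 0], [0, 0, 0]]]' --grip 1 --newtons 40

```text
t: 3.35
tcp_pos: [0.6039, -0.1428, 0.2612]
tool_rot: [-3.141, -0.0, 0.003]
wrist_force: [-0.9, 0.1, 0.7]
opening: 0.086
grasp_force: 0.0
```

```bash
cat > look.py <<'E'
import sys
from h import *
s=manip.get_state(); print('t',s['t'],s['tcp_pos'].round(4),s['tool_rot'].round(3),s['joint_positions'].round(2),s['wrist_force'].round(1),s['opening'],s['grasp_force'])
m,im,d=snap('wrist',sys.argv[1]); find('wrist',m,sys.argv[2:])
E
python3 look.py w1.png mid_red pocket_blue pocket_red
```

```text
t 3.35 [ 0.6039 -0.1428  0.2612] [-3.141e+00 -0.000e+00  3.000e-03] [-0.25  0.39  1.61  0.    1.14  1.32] [-0.9  0.1  0.7] 0.08601739986909787 0.0
wrist mid_red 0.65 [ 0.632  -0.1105  0.0691]
wrist pocket_red 0.79 [ 0.5735 -0.271   0.0082]
wrist pocket_red 0.28 [0.6183 0.0726 0.0097]
```

View pics/w1.png

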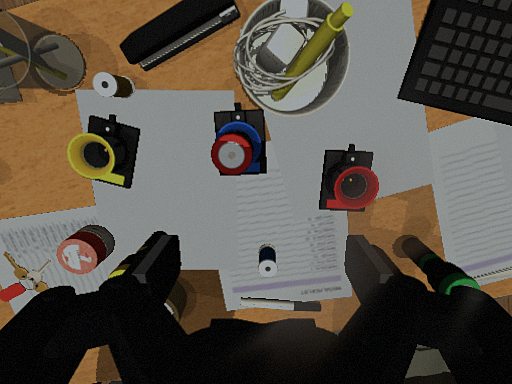

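The wrist view shows the red torch in the blue cradle at (235,152), with the pot behind it at (290,55), and the empty red cradle at (355,185). I'll refine with depth and colour by fitting circles to the rims and lens rings.

```bash
cat >> h.py <<'E'
HUE={'red':0,'blue':110,'green':70,'yellow':28}
def cloud(m,d):
    K,D=m['mtx'],m['dist_coeffs']; v,u=np.mgrid[:384,:512]
    p=cv2.undistortPoints(np.stack([u,v],-1).reshape(-1,1,2).astype(float),K,D).reshape(384,512,2)
    X=np.dstack([p,np.ones((384,512))])*d[...,None]
    return X@rot(m['orientation']).T+np.array(m['position'])
def circ(m,im,d,col,xy,zl,zh,rad=.045):
    """median-robust circle fit of coloured points near xy between heights"""
    W=cloud(m,d); hsv=cv2.cvtColor(im,cv2.COLOR_RGB2HSV).astype(int)
    dh=abs((hsv[...,0]-HUE[col]+90)%180-90)
    k=(d>0)&(dh<14)&(hsv[...,1]>110)&(hsv[...,2]>60)&(np.hypot(*(W[...,:2]-xy).transpose(2,0,1))<rad)&(W[...,2]>zl)&(W[...,2]<zh)
    q=W[k]
    if len(q)<8: return print(col,'few',len(q))
    c,_,_=cv2.fitEllipseDirect((q[:,:2]*1e4).astype(np.float32)[:,None]) if len(q)>5 else (None,)*3
    (ex,ey),er=cv2.minEnclosingCircle((q[:,:2]*1e3).astype(np.float32))
    print(col,len(q),'mean',q.mean(0).round(4),'ell',np.round(np.array(c)/1e4,4),'enc',round(ex/1e3,4),round(ey/1e3,4),'r',round(er/1e3,4))
E
cat > meas.py <<'E'
from h import *
PK={'red':(.576,-.264),'blue':(.629,-.113),'green':(.587,.29),'yellow':(.618,.072)}
TR={'red':(.629,-.113),'blue':(.588,.291),'green':(.463,-.378),'yellow':(.474,.019)}
if __name__=='__main__':
  for c in ['wrist','top','side']:
    m,im,d=snap(c); print(c)
    W=cloud(m,d)
    for k in TR: print('T',end=' ');circ(m,im,d,k,TR[k],.105,.14)
    for k in PK: print('P',end=' ');circ(m,im,d,k,PK[k],.049,.062)
    q=W[(d>0)&(np.hypot(W[...,0]-.715,W[...,1]+.16)<.05)]; print('pot zmax',q[:,2].max() if len(q) else 0)
E
python3 meas.py
```

```text
wrist
T red 732 mean [ 0.6301 -0.1124  0.1281] ell [ 0.6292 -0.112 ] enc 0.6292 -0.1118 r 0.0206
T blue few 0
T green 251 mean [ 0.4747 -0.3764  0.1206] ell [ 0.4696 -0.3783] enc 0.465 -0.3793 r 0.0203
T yellow 121 mean [0.4883 0.0249 0.1199] ell [0.4879 0.0253] enc 0.4858 0.0251 r 0.0147
P red 753 mean [ 0.5723 -0.268   0.0526] ell [ 0.5735 -0.2653] enc 0.5734 -0.2658 r 0.0296
P blue 331 mean [ 0.646  -0.1171  0.0528] ell [ 0.6253 -0.1101] enc 0.6287 -0.1127 r 0.0292
P green few 0
P yellow 823 mean [0.6133 0.0777 0.0524] ell [0.6142 0.0729] enc 0.6141 0.0739 r 0.0301
pot zmax 0.14258746859553612
top
T red few 0
T blue 126 mean [0.5863 0.2889 0.1272] ell [0.5877 0.2907] enc 0.5872 0.291 r 0.0208
T green few 0
T yellow 133 mean [0.4718 0.0189 0.1191] ell [0.4737 0.019 ] enc 0.4733 0.0188 r 0.0205
P red few 0
P blue few 0
P green 96 mean [0.5827 0.2825 0.0522] ell [0.5871 0.2906] enc 0.5862 0.2901 r 0.0288
P yellow 163 mean [0.6164 0.0742 0.0522] ell [0.6138 0.0737] enc 0.6139 0.0741 r 0.0296
pot zmax 0
side
T red 104 mean [ 0.6272 -0.1236  0.1246] ell [ 0.628  -0.1138] enc 0.6276 -0.1136 r 0.0216
T blue 71 mean [0.5871 0.2793 0.124 ] ell [0.5874 0.2878] enc 0.5879 0.2866 r 0.0214
T green 105 mean [ 0.4633 -0.3869  0.1196] ell [ 0.463  -0.3807] enc 0.4634 -0.3812 r 0.0199
T yellow 107 mean [0.4739 0.0094 0.1168] ell [0.4737 0.017 ] enc 0.4746 0.0178 r 0.0216
P red 159 mean [ 0.5726 -0.2623  0.0524] ell [ 0.5738 -0.2664] enc 0.5727 -0.2656 r 0.0301
P blue 43 mean [ 0.637  -0.1153  0.052 ] ell [ 0.6297 -0.1135] enc 0.6309 -0.1136 r 0.0276
P green 21 mean [0.5765 0.2927 0.0521] ell [0.5862 0.29  ] enc 0.5851 0.2892 r 0.0274
P yellow 92 mean [0.6151 0.0783 0.0519] ell [0.6148 0.0726] enc 0.6142 0.0729 r 0.0309
pot zmax 0.13946312163115737
```

Call:
drive_tool --targets '[[[1.25, -1.55, 0], [0, 0, 0]], [[1.25, -1.55, 0], [0, 0, 0]], [[0, 0, 4], [0, 0, 0]], [[0, 0, 4], [0, 0, 0]], [[0, 0, 0], [0, 0, 0]]]'

```text
t: 4.32
tcp_pos: [0.626, -0.1123, 0.1782]
tool_rot: [-3.14, 0.006, 0.001]
wrist_force: [0.8, -0.2, 0.4]
opening: 0.0849
grasp_force: 0.0
```

Run:
```python
from h import *
s=manip.get_state();print(s['tcp_pos'],s['tool_rot'],optics.camera_model('wrist')['position']-s['tcp_pos'])
```

```text
[ 0.62598743 -0.11228121  0.17817661] [-3.14018674e+00  6.37090007e-03  7.97605898e-04] [ 0.07179381 -0.0002929   0.14223752]
```

Call:
drive_tool --targets '[[[0.25, 0, 3], [0, 0, 0]], [[0, 0, 3], [0, 0, 0]], [[0, 0, 2.5], [0, 0, 0]], [[0, 0, 1.3], [0, 0, 0]], [[0, 0, 0], [0, 0, 0]], [[0, 0, 0], [0, 0, 0]]]'

```text
t: 5.08
tcp_pos: [0.6312, -0.1139, 0.0848]
tool_rot: [3.141, -0.002, -0.0]
wrist_force: [0.6, 0.9, 0.0]
opening: 0.0856
grasp_force: 0.0
```

Call:
drive_tool --targets '[[[0, 0, 0], [0, 0, 0]], [[0, 0, 0], [0, 0, 0]], [[0, 0, 0], [0, 0, 0]], [[0, 0, 0], [0, 0, 0]], [[0, 0, 0], [0, 0, 0]], [[0, 0, 0], [0, 0, 0]], [[0, 0, 0], [0, 0, 0]]]' --grip 0 --newtons 40

```text
t: 5.95
tcp_pos: [0.6305, -0.1136, 0.0839]
tool_rot: [-3.141, -0.001, -0.0]
wrist_force: [-0.5, 1.5, 6.3]
opening: 0.0402
grasp_force: 39.9
```

Call:
drive_tool --targets '[[[0, 0, -1.5], [0, 0, 0]], [[0, 0, -1.5], [0, 0, 0]], [[0, 0, -1.5], [0, 0, 0]], [[0, 0, -2], [0, 0, 0]], [[0, 0, -2], [0, 0, 0]], [[0, 0, -1], [0, 0, 0]], [[-1.1, 3.0, 0], [0, 0, 0]], [[-1.1, 3.0, 0], [0, 0, 0]], [[-1.1, 3.0, 0], [0, 0, 0]], [[-1.1, 3.1, 0], [0, 0, 0]], [[-1.15, 3.1, 0], [0, 0, 0]], [[0, 0, 0], [0, 0, 0]], [[0, 0, 0], [0, 0, 0]], [[0, 0, 0], [0, 0, 0]]]'

```text
t: 7.7
tcp_pos: [0.5748, -0.2649, 0.1783]
tool_rot: [-3.141, 0.0, 0.001]
wrist_force: [-0.2, -0.2, -1.6]
opening: 0.0399
grasp_force: 40.8
```

Run:
```python
from h import *
s=manip.get_state();print(s['tcp_pos'].round(4),s['tool_rot'].round(3))
m,im,d=snap('side','s2.png'); circ(m,im,d,'red',(.575,-.266),.15,.3,.06); circ(m,im,d,'red',(.575,-.266),.049,.06)
m,im,d=snap('top','t2.png'); circ(m,im,d,'red',(.575,-.266),.15,.3,.06)
```

```text
[ 0.5748 -0.2649  0.1783] [-3.141e+00  0.000e+00  1.000e-03]
red 51 mean [ 0.5647 -0.2748  0.1917] ell [ 0.5678 -0.2703] enc 0.5699 -0.2682 r 0.0156
red 114 mean [ 0.5738 -0.2592  0.0518] ell [ 0.5739 -0.2672] enc 0.574 -0.2665 r 0.029
red few 1
```

Call:
drive_tool --targets '[[[0, 0.1, 2], [0, 0, 0]], [[0, 0, 1.5], [0, 0, 0]], [[0, 0, 1], [0, 0, 0]], [[0, 0, 1], [0, 0, 0]], [[0, 0, 1], [0, 0, 0]], [[0, 0, 1], [0, 0, 0]], [[0, 0, 1], [0, 0, 0]], [[0, 0, 0.6], [0, 0, 0]], [[0, 0, 0.2], [0, 0, 0]], [[0, 0, 0], [0, 0, 0]], [[0, 0, 0], [0, 0, 0]]]'

```text
t: 9.18
tcp_pos: [0.5748, -0.2669, 0.0857]
tool_rot: [3.141, -0.001, -0.0]
wrist_force: [0.3, -0.6, -1.3]
opening: 0.0402
grasp_force: 40.8
```

Call:
drive_tool --targets '[[[0, 0, 0.15], [0, 0, 0]], [[0, 0, 0.1], [0, 0, 0]], [[0, 0, 0], [0, 0, 0]]]'

```text
t: 9.55
tcp_pos: [0.5752, -0.2669, 0.084]
tool_rot: [3.141, -0.001, -0.0]
wrist_force: [-1.1, 1.3, 5.4]
opening: 0.0402
grasp_force: 41.5
```

Call:
drive_tool --targets '[[[0, 0, 0], [0, 0, 0]], [[0, 0, 0], [0, 0, 0]], [[0, 0, 0], [0, 0, 0]], [[0, 0, 0], [0, 0, 0]], [[0, 0, 0], [0, 0, 0]], [[0, 0, -3], [0, 0, 0]], [[0, 0, -4], [0, 0, 0]], [[0, 0, -4], [0, 0, 0]], [[0, 0, -4], [0, 0, 0]], [[0, 0, 0], [0, 0, 0]]]' --grip 1

```text
t: 10.8
tcp_pos: [0.5764, -0.2677, 0.2367]
tool_rot: [3.139, -0.006, -0.0]
wrist_force: [0.0, -0.5, 0.6]
opening: 0.0853
grasp_force: 0.0
```

Run:
```python
from h import *
s=manip.get_state();print(s['tcp_pos'].round(4),s['tool_rot'].round(3))
for c in ['side','wrist']:
    m,im,d=snap(c,c+'3.png'); circ(m,im,d,'red',(.575,-.266),.1,.2,.06); circ(m,im,d,'blue',(.629,-.1125),.049,.06)
```

```text
[ 0.5764 -0.2677  0.2367] [ 3.139 -0.006 -0.   ]
red 101 mean [ 0.574  -0.2762  0.1258] ell [ 0.5738 -0.2665] enc 0.5751 -0.2668 r 0.0215
blue 74 mean [ 0.6335 -0.1134  0.0521] ell [ 0.6292 -0.1134] enc 0.6319 -0.113 r 0.0299
red 523 mean [ 0.5788 -0.2611  0.1283] ell [ 0.5732 -0.2655] enc 0.5734 -0.2652 r 0.0206
blue 1013 mean [ 0.6289 -0.109   0.0524] ell [ 0.6289 -0.1123] enc 0.6286 -0.1119 r 0.0296
```

The red torch is home, its top at 0.128 m. Next is the blue one.

Call:
drive_tool --targets '[[[0.05, -3.7, 0], [0, 0, 0]], [[0.05, -3.7, 0], [0, 0, 0]], [[0.05, -3.7, 0], [0, 0, 0]], [[0.05, -3.7, 0], [0, 0, 0]], [[0.05, -3.7, 0], [0, 0, 0]], [[0.05, -3.7, 0], [0, 0, 0]], [[0.05, -3.7, 0], [0, 0, 0]], [[0.05, -3.7, 0], [0, 0, 0]], [[0.05, -3.7, 0], [0, 0, 0]], [[0.05, -3.7, 0], [0, 0, 0]], [[0.05, -3.7, 0], [0, 0, 0]], [[0.05, -3.7, 0], [0, 0, 0]], [[0.05, -3.7, 0], [0, 0, 0]], [[0.05, -3.7, 0], [0, 0, 0]], [[0.05, -3.7, 0], [0, 0, 0]], [[0, 0, 0], [0, 0, 0]], [[0, 0, 0], [0, 0, 0]]]'

```text
t: 13.02
tcp_pos: [0.5813, 0.2875, 0.2313]
tool_rot: [3.14, 0.002, 0.0]
wrist_force: [-0.1, 0.6, -0.9]
opening: 0.0853
grasp_force: 0.0
```

Run:
```python
from h import *
s=manip.get_state();print(s['tcp_pos'].round(4),s['tool_rot'].round(3),s['joint_positions'].round(2))
m,im,d=snap('wrist','w4.png'); circ(m,im,d,'blue',(.588,.291),.1,.2,.06); circ(m,im,d,'green',(.588,.291),.049,.06)
W=cloud(m,d); k=(d>0)&(W[...,2]>.08)&(W[...,2]<.3)&(np.hypot(W[...,0]-.588,W[...,1]-.291)>.03)&(np.hypot(W[...,0]-.588,W[...,1]-.291)<.14)&(W[...,0]>.6); print(k.sum(), W[k].min(0) if k.any() else '',W[k].max(0) if k.any() else '')
```

```text
[0.5813 0.2875 0.2313] [3.14e+00 2.00e-03 0.00e+00] [ 0.44  0.46  1.57 -0.    1.11  2.01]
blue 842 mean [0.5891 0.2913 0.1282] ell [0.5875 0.2912] enc 0.5874 0.2912 r 0.0206
green 288 mean [0.6007 0.2984 0.0534] ell [0.5869 0.2902] enc 0.588 0.2912 r 0.0289
0
```

View pics/w4.png

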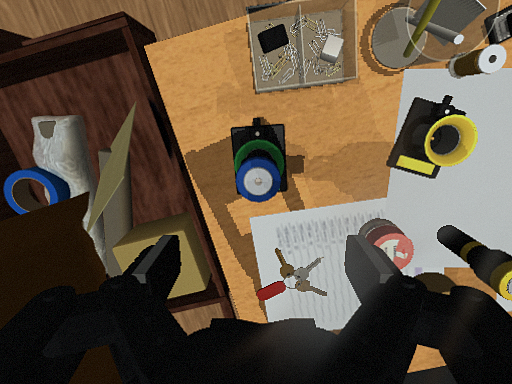

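The view is clear: the blue torch stands in the green cradle at (258,180), with nothing within finger reach.

Call:
drive_tool --targets '[[[0.6, -0.35, 2], [0, 0, 0]], [[0, 0, 2], [0, 0, 0]], [[0, 0, 3], [0, 0, 0]], [[0, 0, 3], [0, 0, 0]], [[0, 0, 2.5], [0, 0, 0]], [[0, 0, 1.5], [0, 0, 0]], [[0, 0, 0.8], [0, 0, 0]], [[0, 0, 0], [0, 0, 0]], [[0, 0, 0], [0, 0, 0]]]'

```text
t: 14.2
tcp_pos: [0.5888, 0.292, 0.0857]
tool_rot: [-3.141, -0.001, -0.0]
wrist_force: [-0.6, -0.0, 0.5]
opening: 0.0854
grasp_force: 0.0
```

Call:
drive_tool --targets '[[[0, 0, 0], [0, 0, 0]], [[0, 0, 0], [0, 0, 0]], [[0, 0, 0], [0, 0, 0]], [[0, 0, 0], [0, 0, 0]], [[0, 0, 0], [0, 0, 0]], [[0, 0, 0], [0, 0, 0]], [[0, 0, 0], [0, 0, 0]]]' --grip 0

```text
t: 15.08
tcp_pos: [0.5884, 0.2918, 0.0854]
tool_rot: [-3.141, -0.001, -0.0]
wrist_force: [-0.4, -1.7, 6.0]
opening: 0.0404
grasp_force: 40.3
```

Call:
drive_tool --targets '[[[0, 0, -1.5], [0, 0, 0]], [[0, 0, -1.5], [0, 0, 0]], [[0, 0, -1.5], [0, 0, 0]], [[0, 0, -2], [0, 0, 0]], [[0, 0, -2], [0, 0, 0]], [[0, 0, -1], [0, 0, 0]], [[0.38, 3.67, 0], [0, 0, 0]], [[0.38, 3.67, 0], [0, 0, 0]], [[0.38, 3.67, 0], [0, 0, 0]], [[0.38, 3.67, 0], [0, 0, 0]], [[0.38, 3.67, 0], [0, 0, 0]], [[0.38, 3.67, 0], [0, 0, 0]], [[0.38, 3.67, 0], [0, 0, 0]], [[0.38, 3.67, 0], [0, 0, 0]], [[0.38, 3.67, 0], [0, 0, 0]], [[0.38, 3.67, 0], [0, 0, 0]], [[0.36, 3.7, 0], [0, 0, 0]], [[0, 0, 0], [0, 0, 0]], [[0, 0, 0], [0, 0, 0]], [[0, 0, 0], [0, 0, 0]]]'

```text
t: 17.58
tcp_pos: [0.6295, -0.1113, 0.1798]
tool_rot: [-3.141, 0.0, 0.001]
wrist_force: [-0.3, 0.2, -0.5]
opening: 0.0402
grasp_force: 40.7
```

Call:
drive_tool --targets '[[[0.05, 0.1, 2], [0, 0, 0]], [[0, 0, 1.5], [0, 0, 0]], [[0, 0, 1], [0, 0, 0]], [[0, 0, 1], [0, 0, 0]], [[0, 0, 1], [0, 0, 0]], [[0, 0, 1], [0, 0, 0]], [[0, 0, 1], [0, 0, 0]], [[0, 0, 0.6], [0, 0, 0]], [[0, 0, 0.3], [0, 0, 0]], [[0, 0, 0.1], [0, 0, 0]], [[0, 0, 0], [0, 0, 0]]]'

```text
t: 18.95
tcp_pos: [0.6303, -0.1133, 0.0854]
tool_rot: [3.142, -0.0, -0.0]
wrist_force: [-0.7, -0.1, 2.9]
opening: 0.0402
grasp_force: 41.2
```

Call:
drive_tool --targets '[[[0, 0, 0], [0, 0, 0]], [[0, 0, 0], [0, 0, 0]], [[0, 0, 0], [0, 0, 0]], [[0, 0, 0], [0, 0, 0]], [[0, 0, 0], [0, 0, 0]], [[0, 0, -3], [0, 0, 0]], [[0, 0, -4], [0, 0, 0]], [[0, 0, -4], [0, 0, 0]], [[0, 0, -4], [0, 0, 0]], [[-1.9, 3.0, 0], [0, 0, 0]], [[-1.9, 3.0, 0], [0, 0, 0]], [[-1.9, 3.0, 0], [0, 0, 0]], [[-1.9, 3.0, 0], [0, 0, 0]], [[-1.9, 3.0, 0], [0, 0, 0]], [[-1.9, 3.0, 0], [0, 0, 0]], [[-1.9, 3.0, 0], [0, 0, 0]], [[-1.9, 3.0, 0], [0, 0, 0]], [[-1.9, 3.0, 0], [0, 0, 0]], [[0, 0, 0], [0, 0, 0]], [[0, 0, 0], [0, 0, 0]]]' --grip 1

```text
t: 21.45
tcp_pos: [0.4592, -0.3829, 0.2347]
tool_rot: [-3.141, -0.0, -0.001]
wrist_force: [0.3, 0.2, -0.4]
opening: 0.0852
grasp_force: 0.0
```

Run:
```python
from h import *
s=manip.get_state();print(s['tcp_pos'].round(4),s['tool_rot'].round(3),s['joint_positions'].round(2))
for c in ['wrist','side','top']:
    m,im,d=snap(c,c+'5.png'); print(c)
    circ(m,im,d,'blue',(.629,-.1125),.1,.2,.06); circ(m,im,d,'green',(.463,-.379),.1,.13,.06); circ(m,im,d,'green',(.588,.291),.049,.06)
```

```text
[ 0.4592 -0.3829  0.2347] [-3.141e+00 -0.000e+00 -1.000e-03] [-0.72  0.38  1.69  0.    1.07  0.86]
wrist
blue few 0
green 398 mean [ 0.4697 -0.3764  0.1204] ell [ 0.4637 -0.3795] enc 0.4638 -0.3795 r 0.0198
green few 0
side
blue 90 mean [ 0.6279 -0.1225  0.1262] ell [ 0.6287 -0.1146] enc 0.6286 -0.1165 r 0.0228
green 10 mean [ 0.4671 -0.3856  0.1196] ell [ 0.4618 -0.3772] enc 0.4633 -0.3804 r 0.0174
green 40 mean [0.5826 0.3027 0.0516] ell [0.5876 0.2887] enc 0.5859 0.2893 r 0.0297
top
blue 123 mean [ 0.6268 -0.1128  0.1273] ell [ 0.6291 -0.1133] enc 0.6287 -0.1129 r 0.0209
green 77 mean [ 0.4613 -0.373   0.1192] ell [ 0.4636 -0.3788] enc 0.4634 -0.3781 r 0.0196
green 165 mean [0.589  0.2927 0.0519] ell [0.5872 0.2908] enc 0.5866 0.2908 r 0.0295
```

The blue torch is home, its top at 0.127–0.128 m. Now I'll grasp green.

Call:
drive_tool --targets '[[[0.45, -0.35, 2], [0, 0, 0]], [[0, 0, 2], [0, 0, 0]], [[0, 0, 3], [0, 0, 0]], [[0, 0, 3], [0, 0, 0]], [[0, 0, 3], [0, 0, 0]], [[0, 0, 2], [0, 0, 0]], [[0, 0, 0.8], [0, 0, 0]], [[0, 0, 0], [0, 0, 0]], [[0, 0, 0], [0, 0, 0]]]'

```text
t: 22.72
tcp_pos: [0.4642, -0.3802, 0.0778]
tool_rot: [3.14, -0.001, -0.0]
wrist_force: [-0.0, 0.5, 0.1]
opening: 0.0853
grasp_force: 0.0
```

Call:
drive_tool --targets '[[[0, 0, 0], [0, 0, 0]], [[0, 0, 0], [0, 0, 0]], [[0, 0, 0], [0, 0, 0]], [[0, 0, 0], [0, 0, 0]], [[0, 0, 0], [0, 0, 0]], [[0, 0, 0], [0, 0, 0]], [[0, 0, 0], [0, 0, 0]]]' --grip 0

```text
t: 23.6
tcp_pos: [0.4638, -0.3799, 0.0774]
tool_rot: [3.141, -0.001, -0.0]
wrist_force: [-0.7, 0.8, 5.0]
opening: 0.0401
grasp_force: 39.9
```

Call:
drive_tool --targets '[[[0, 0, -1.5], [0, 0, 0]], [[0, 0, -2.5], [0, 0, 0]], [[0, 0, -4], [0, 0, 0]], [[0, 0, -4], [0, 0, 0]], [[0, 0, -4], [0, 0, 0]], [[0.72, -3.94, 0], [0, 0, 0]], [[0.72, -3.94, 0], [0, 0, 0]], [[0.72, -3.94, 0], [0, 0, 0]], [[0.72, -3.94, 0], [0, 0, 0]], [[0.72, -3.94, 0], [0, 0, 0]], [[0.72, -3.94, 0], [0, 0, 0]], [[0.72, -3.94, 0], [0, 0, 0]], [[0.72, -3.94, 0], [0, 0, 0]], [[0.72, -3.94, 0], [0, 0, 0]], [[0.72, -3.94, 0], [0, 0, 0]], [[0.72, -3.94, 0], [0, 0, 0]], [[0.72, -3.94, 0], [0, 0, 0]], [[0.72, -3.94, 0], [0, 0, 0]], [[0.72, -3.94, 0], [0, 0, 0]], [[0.72, -3.94, 0], [0, 0, 0]]]'

```text
t: 26.1
tcp_pos: [0.5716, 0.2124, 0.2374]
tool_rot: [3.142, -0.0, -0.0]
wrist_force: [0.4, -0.4, -1.2]
opening: 0.0404
grasp_force: 40.8
```

Call:
drive_tool --targets '[[[0.72, -3.94, 0], [0, 0, 0]], [[0.72, -3.94, 0], [0, 0, 0]], [[0, 0, 0], [0, 0, 0]], [[0, 0, 0], [0, 0, 0]], [[0, 0, 0], [0, 0, 0]]]'

```text
t: 26.72
tcp_pos: [0.5859, 0.2889, 0.2369]
tool_rot: [3.141, 0.0, -0.001]
wrist_force: [-0.1, 0.4, -1.9]
opening: 0.0406
grasp_force: 40.9
```

Call:
drive_tool --targets '[[[0.1, -0.15, 2], [0, 0, 0]], [[0, 0, 3], [0, 0, 0]], [[0, 0, 2], [0, 0, 0]], [[0, 0, 1.5], [0, 0, 0]], [[0, 0, 1], [0, 0, 0]], [[0, 0, 1], [0, 0, 0]], [[0, 0, 1], [0, 0, 0]], [[0, 0, 1], [0, 0, 0]], [[0, 0, 1], [0, 0, 0]], [[0, 0, 1], [0, 0, 0]], [[0, 0, 0.5], [0, 0, 0]], [[0, 0, 0.15], [0, 0, 0]], [[0, 0, 0.1], [0, 0, 0]], [[0, 0, 0], [0, 0, 0]]]'

```text
t: 28.48
tcp_pos: [0.5873, 0.2914, 0.0854]
tool_rot: [3.142, -0.0, -0.0]
wrist_force: [-2.3, -1.5, 4.0]
opening: 0.04
grasp_force: 41.7
```

Call:
drive_tool --targets '[[[0, 0, 0], [0, 0, 0]], [[0, 0, 0], [0, 0, 0]], [[0, 0, 0], [0, 0, 0]], [[0, 0, 0], [0, 0, 0]], [[0, 0, 0], [0, 0, 0]], [[0, 0, -3], [0, 0, 0]], [[0, 0, -4], [0, 0, 0]], [[0, 0, -4], [0, 0, 0]], [[0, 0, -4], [0, 0, 0]], [[-1.41, 3.4, 0], [0, 0, 0]], [[-1.41, 3.4, 0], [0, 0, 0]], [[-1.41, 3.4, 0], [0, 0, 0]], [[-1.41, 3.4, 0], [0, 0, 0]], [[-1.41, 3.4, 0], [0, 0, 0]], [[-1.41, 3.4, 0], [0, 0, 0]], [[-1.41, 3.4, 0], [0, 0, 0]], [[-1.41, 3.4, 0], [0, 0, 0]], [[0, 0, 0], [0, 0, 0]], [[0, 0, 0], [0, 0, 0]]]' --grip 1

```text
t: 30.85
tcp_pos: [0.4747, 0.0197, 0.2346]
tool_rot: [-3.141, -0.001, -0.001]
wrist_force: [0.3, -0.3, -1.0]
opening: 0.0856
grasp_force: 0.0
```

Run:
```python
from h import *
s=manip.get_state();print(s['tcp_pos'].round(4),s['tool_rot'].round(3),s['joint_positions'].round(2))
for c in ['wrist','side','top']:
    m,im,d=snap(c,c+'6.png'); print(c)
    circ(m,im,d,'green',(.587,.2905),.1,.2,.06); circ(m,im,d,'yellow',(.474,.0185),.1,.13,.06); circ(m,im,d,'yellow',(.614,.074),.049,.06)
```

```text
[0.4747 0.0197 0.2346] [-3.141e+00 -1.000e-03 -1.000e-03] [0.02 0.2  1.95 0.   0.99 1.59]
wrist
green few 0
yellow 682 mean [0.4754 0.0195 0.1203] ell [0.4734 0.0188] enc 0.4728 0.0187 r 0.0209
yellow 1339 mean [0.6166 0.0746 0.0525] ell [0.6139 0.0733] enc 0.6143 0.0734 r 0.0297
side
green 49 mean [0.5871 0.2788 0.1247] ell [0.5877 0.2893] enc 0.5894 0.2877 r 0.0213
yellow 88 mean [0.4742 0.0055 0.1154] ell [0.4732 0.0167] enc 0.475 0.0163 r 0.0215
yellow 87 mean [0.6161 0.0772 0.052 ] ell [0.6148 0.0725] enc 0.615 0.0739 r 0.0316
top
green 116 mean [0.5862 0.2895 0.1272] ell [0.5876 0.291 ] enc 0.5872 0.2911 r 0.0204
yellow 81 mean [0.4645 0.0145 0.1195] ell [0.4704 0.0166] enc 0.4718 0.0168 r 0.0199
yellow few 0
```

The green torch is home too (0.127 m). Now yellow, at (0.4735, 0.0187).

Call:
drive_tool --targets '[[[-0.1, 0.1, 2], [0, 0, 0]], [[0, 0, 2], [0, 0, 0]], [[0, 0, 3], [0, 0, 0]], [[0, 0, 3], [0, 0, 0]], [[0, 0, 3], [0, 0, 0]], [[0, 0, 2], [0, 0, 0]], [[0, 0, 0.8], [0, 0, 0]], [[0, 0, 0], [0, 0, 0]], [[0, 0, 0], [0, 0, 0]]]'

```text
t: 32.12
tcp_pos: [0.4739, 0.0187, 0.077]
tool_rot: [-3.142, -0.001, 0.0]
wrist_force: [-0.2, -0.5, 0.5]
opening: 0.0857
grasp_force: 0.0
```

Call:
drive_tool --targets '[[[0, 0, 0], [0, 0, 0]], [[0, 0, 0], [0, 0, 0]], [[0, 0, 0], [0, 0, 0]], [[0, 0, 0], [0, 0, 0]], [[0, 0, 0], [0, 0, 0]], [[0, 0, 0], [0, 0, 0]], [[0, 0, 0], [0, 0, 0]]]' --grip 0

```text
t: 33.0
tcp_pos: [0.4736, 0.0186, 0.0768]
tool_rot: [-3.141, -0.001, -0.0]
wrist_force: [-1.1, 0.8, 5.4]
opening: 0.0403
grasp_force: 39.8
```

Call:
drive_tool --targets '[[[0, 0, -1.5], [0, 0, 0]], [[0, 0, -2.5], [0, 0, 0]], [[0, 0, -4], [0, 0, 0]], [[0, 0, -4], [0, 0, 0]], [[2.8, -1.1, 0], [0, 0, 0]], [[2.8, -1.1, 0], [0, 0, 0]], [[2.8, -1.1, 0], [0, 0, 0]], [[2.8, -1.1, 0], [0, 0, 0]], [[2.8, -1.1, 0], [0, 0, 0]], [[0, 0, 0], [0, 0, 0]], [[0, 0, 0], [0, 0, 0]], [[0, 0, 0], [0, 0, 0]]]'

```text
t: 34.5
tcp_pos: [0.6123, 0.0732, 0.1965]
tool_rot: [3.141, 0.001, -0.0]
wrist_force: [0.2, 0.7, -1.4]
opening: 0.0402
grasp_force: 40.6
```

Seated height is 0.0848 m, so I go down 11.2 cm.

Call:
drive_tool --targets '[[[0.2, 0, 2], [0, 0, 0]], [[0, 0, 2], [0, 0, 0]], [[0, 0, 1], [0, 0, 0]], [[0, 0, 1], [0, 0, 0]], [[0, 0, 1], [0, 0, 0]], [[0, 0, 1], [0, 0, 0]], [[0, 0, 1], [0, 0, 0]], [[0, 0, 1], [0, 0, 0]], [[0, 0, 0.8], [0, 0, 0]], [[0, 0, 0.3], [0, 0, 0]], [[0, 0, 0.15], [0, 0, 0]], [[0, 0, 0], [0, 0, 0]]]'

```text
t: 36.0
tcp_pos: [0.6155, 0.0735, 0.0849]
tool_rot: [3.142, -0.0, -0.0]
wrist_force: [-3.9, -0.3, 6.1]
opening: 0.0401
grasp_force: 41.3
```

Call:
drive_tool --targets '[[[0, 0, 0], [0, 0, 0]], [[0, 0, 0], [0, 0, 0]], [[0, 0, 0], [0, 0, 0]], [[0, 0, 0], [0, 0, 0]], [[0, 0, 0], [0, 0, 0]], [[0, 0, -3], [0, 0, 0]], [[0, 0, -4], [0, 0, 0]], [[0, 0, -4], [0, 0, 0]], [[0, 0, -4], [0, 0, 0]], [[-3, 0, -2], [0, 0, 0]], [[-3, 0, -2], [0, 0, 0]], [[-3, 0, -2], [0, 0, 0]], [[-3, 0, 0], [0, 0, 0]], [[0, 0, 0], [0, 0, 0]], [[0, 0, 0], [0, 0, 0]]]' --grip 1

```text
t: 37.88
tcp_pos: [0.4958, 0.0736, 0.294]
tool_rot: [-3.141, -0.001, -0.0]
wrist_force: [-0.0, 0.8, 0.1]
opening: 0.0858
grasp_force: 0.0
```

Run:
```python
from h import *
from meas import PK
for c in ['wrist','side','top']:
    m,im,d=snap(c,c+'7.png'); print(c)
    for k in PK: circ(m,im,d,k,PK[k],.1,.16)
    if c!='wrist': find(c,m,['mid_jar','mid_spool'])
```

```text
wrist
red few 0
blue 826 mean [ 0.6292 -0.1121  0.1283] ell [ 0.6291 -0.1133] enc 0.6291 -0.1134 r 0.0208
green 691 mean [0.5872 0.2905 0.128 ] ell [0.5867 0.2914] enc 0.587 0.2916 r 0.0206
yellow 817 mean [0.6155 0.0735 0.1279] ell [0.6154 0.0736] enc 0.6156 0.0737 r 0.0209
side
red 154 mean [ 0.5732 -0.2727  0.1261] ell [ 0.5737 -0.2662] enc 0.5739 -0.2657 r 0.0225
blue 90 mean [ 0.6281 -0.1225  0.1263] ell [ 0.6286 -0.1153] enc 0.627 -0.1159 r 0.0215
green 53 mean [0.5858 0.2794 0.1243] ell [0.5872 0.2919] enc 0.5845 0.2908 r 0.0243
yellow 117 mean [0.6163 0.064  0.1227] ell [0.6161 0.0721] enc 0.617 0.0727 r 0.0243
side mid_jar 0.61 [0.4689 0.1212 0.0209]
side mid_spool 0.61 [ 0.45   -0.1478  0.023 ]
top
red 128 mean [ 0.5724 -0.2622  0.127 ] ell [ 0.5736 -0.2643] enc 0.5736 -0.2639 r 0.0212
blue 118 mean [ 0.6273 -0.1128  0.1272] ell [ 0.6293 -0.1133] enc 0.6288 -0.1127 r 0.0207
green few 0
yellow 53 mean [0.6137 0.0595 0.1265] ell [0.6151 0.0615] enc 0.6153 0.0646 r 0.0174
top mid_spool 0.65 [ 0.4531 -0.1519  0.0247]
top mid_spool 0.52 [0.5861 0.2861 0.0073]
```

View pics/side7.png

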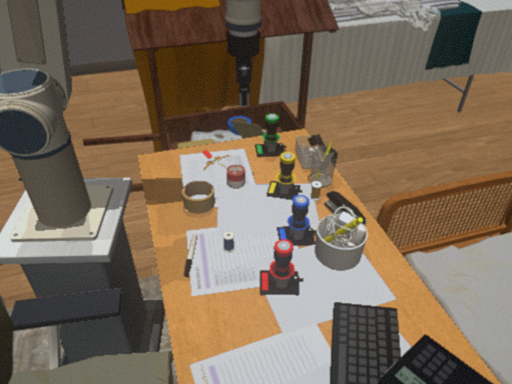

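All four torches stand home in the matching cradles: red (282,262), blue (299,213), yellow (287,170) and green (271,130). The jar (236,176) and spool (229,241) are where they were.

```bash
python3 -c "
from plant import job; print(job.close_job())"
```

```text
the job is handed in; nothing more can be done
None
```

All four torches are fully home in the cradles of their own colour, the jar and spool are where they were, and the job was handed in at about 38 s.

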